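# Load the return spring and set the reference marker

## Task

Test the return spring in the spring tester: set the brass weight down gently on the middle of the sprung plate and let go, so that it alone compresses the spring. Then push the red reference marker down until its nose is level with the plate's black pointer, and leave the weight and the marker so.

Things in the scene. Friction and masses are not known exactly. Their poses are not given: they have to be found in the camera images.
- brass_weight: Brass-coloured calibration weight, 0.27 to 0.68 kg (beside it stand a dark steel one of the same shape and a small aluminium one). Upright cylinder 46 mm in diameter, 40 mm high, with a short neck and above it a round grip knob, 26 mm in diameter, from 50 to 74 mm above the underside. Origin: centre of its underside; z up along its axis.
- spring_tester: Spring tester, fixed: white casing 110 (x) by 250 (y) by 80 mm high. Origin on the bench right below the plate's centre; y points from red marker to plate; casing from y = -190 to 60 mm. Round flat plate, 80 mm in diameter, on a coil spring: top 149 mm up when unloaded, moves only straight down, about 6.3 mm per newton, at most 43 mm, damped. The brass weight sinks it 14 to 40 mm within 1 s.
- plate_pointer (a point): Tip of the black pointer that sticks out from the tester's plate along the tester's -y, 96 mm from the plate's centre. It moves with the plate, always 3 mm below the plate's top face.
- marker (a point): Red marker on a rod, 130 mm from the plate's centre along the tester's -y: flat pad 36 (x) by 34 (y) by 10 mm thick with a nose towards the pointer. This point is the pad's centre, at nose height; its flat top face is 5 mm higher, free above. Starts 25 to 40 mm above the unloaded pointer; slides only up and down, needs about 3 N, stays where it is left.
There are look-alikes about, which are no part of the job. Of the things like the brass_weight, leave any that is purple or turquoise; of the rest the smaller one is meant.

How it is judged (in metres and radians):
On the way, in this order (a step that is already met when the one before it is completed fails the run):
1. the brass weight stands released on the plate and compresses the spring (horizontal distance between brass_weight and spring_tester below 0.02 m and angle between brass_weight's own z axis and vertical below 0.17 rad and z of plate_pointer in the frame of spring_tester below 0.136 m and contact force between brass_weight and spring_tester above 1 N and contact force between brass_weight and the fingers below 0.1 N and linear speed of brass_weight below 0.02 m/s), for 0.3 s.
2. the marker is level with the pointer while the weight loads the spring (horizontal distance between brass_weight and spring_tester below 0.02 m and angle between brass_weight's own z axis and vertical below 0.17 rad and z of plate_pointer in the frame of spring_tester below 0.136 m and contact force between brass_weight and spring_tester above 1 N and contact force between brass_weight and the fingers below 0.1 N and z of marker in the frame of plate_pointer between -0.01 and 0.01 m), for 0.2 s.
At the end, for the whole second after the job is handed in: The brass weight stands upright (within 10 degrees), released and at rest on the plate, within 20 mm of its centre, with the spring compressed by at least 10 mm, and the red marker's nose is within 10 mm of the pointer's height (all of step 2 and linear speed of brass_weight below 0.02 m/s); the robot touches nothing.
It fails at once if the brass weight is dropped on the plate instead of being set down (it falls on it faster than 0.6 m/s) (horizontal distance between brass_weight and spring_tester below 0.05 m and contact force between brass_weight and the fingers below 0.1 N and linear speed of brass_weight above 0.6 m/s).
It also fails if it takes over 51 s, if anything falls off the work surface, if the arm or the gripper's body presses on something with over 40 N, if the wrist force passes 120 N, or if a joint passes its speed limit or range.

## Robot

A 6-joint arm with a two-finger parallel gripper is mounted at the origin on a cart in front of the work surface, level with it; the furniture and walls round the work are solid. World frame = base frame: x ahead of the robot, y to its left, z up, the work surface at z = 0. Lengths are in m, angles in degrees, forces in N, time in s.
With the tool pointing down it reaches from about 0.275 to 0.825 m from the base axis. Payload 4.9 kg.
Tool frame: the origin (TCP) lies midway between the tips of the shut fingers; the grasp point (between the pads) lies 19 mm behind it; z points along the fingers, y is the direction in which the jaws open and shut (so a half turn about z gives the same grasp; the last joint's range is limited). The gripper opens to 85 mm and grips with 20 to 120 N. Pads are 22 mm wide; open, the fingers measure 114 mm over their backs; the gripper's body (76 mm by 85 mm) begins 54 mm behind the grasp point. The pads swing forward as they close: fully open they stand 13 mm farther back than shut.
Start: joints at [55.336, 18.69, -11.035, 60.275, 0, 82.311], TCP at [0.249, 0.49, 0.231] pointing down, gripper open.
Joint ranges: [-152.03, 152.03], [-55.5, 102.48], [-74.3, 77.21], [-110.64, 120.58], [-84.22, 78.4], [-180, 180]. Speed limits (degrees/s): [147.25, 147.25, 180, 180, 180, 180].

## Interface

Orientations are given as a 3x3 rotation matrix whose columns are the frame's x, y, z axes.
In Python, from station import arm gives the robot as it stands.
- The arm moves only by the tool step_arm, never from a script. Its argument "moves" is text: rows parted by semicolons, each of 7 numbers parted by spaces: the closure, from -1 (fully open) to 1 (shut), then the shift along the tool's x, y, z in m, then the turn, a rotation vector about the tool's x, y, z in degrees. In form: fingers dx dy dz wx wy wz; .... A call has 1 to 8 rows; each row shifts and turns the commanded pose from where the row before left it, along the tool's axes as they then stand; what a row does not reach is not made up. A row lasts 1/10 s, in which the tool goes at most 50 mm and 8.59 degrees, less where a joint would pass 70% of its speed; a pose out of reach is approached as far as the arm can. A call is refused whole if a number of a shift passes 0.05 or a number of a turn 8.59, either way. A call with a gripper value outside its range is refused whole. The fingers move at their own pace and stop on an object; "grip_force" is the grip in N (left out, the last holds). Time passes only in rows, so rows that do not move let the fingers close. It gives the time, the measured TCP pose, the force and the opening at its end, in the units of the state.
- arm.read_state(): the state, without advancing time (a new reading comes with each control period).
- arm.camera(name): name is "scene" or "top" or "wrist"; returns a dict with "frame" (420x560x3 uint8, blue, green, red), "range_z" (420x560 float32, m along the optical axis (not along the pixel's ray), 0 where there is no reading), "fx", "fy", "cx", "cy" (pixels), "extrinsics" (4x4, takes a point from world to camera coordinates); the wrist camera has in their place "T_tool_cam" (4x4, takes a point from camera to tool coordinates, whose origin is the TCP and whose axes are the flange's). Camera axes: x right, y up, looking along -z (the intrinsics and any distortion apply to the point x, -y, -z); pixel columns grow to the right and rows downward; lengths in m; the calibration is good to about 2 mm. The wrist camera is an equidistant fisheye: a pixel r from the principal point sees the ray r / f radians off the axis. A picture is of the moment at which its call begins: read the wrist's pose just before it.
- arm.close_job(): hands the job in, once; it reports no verdict.
Trained networks look in the newest picture that a camera, given by its name, has taken for a name from the list of things; names that differ only in an ending like _2 or _b are one class to them, and where a whole thing is asked for, a point or a joint stands for the part that bears it (a point fixed in the world has none). Each returns a list of dicts, best first, with "score" (0 to 1); they miss things now and then, are a little off and sometimes report something else, mostly with a low value. They report only what shows in the picture. A call takes as long as a camera call. They do not tell look-alikes from the thing itself.
- arm.outline_of(camera, thing): "mask" (420x560 bool, what is visible of it) and "uv" ([column, row] in pixels, amid what is visible of it).
The state is a dict: "clock": time; "joint_pos": joint angles; "joint_velocities": joint speeds; "effort": joint torques, N m; "position": TCP position; "tool_rot": TCP orientation; "ft_force": force on the tool from outside, world axes, zero at the start; "moment": the same for the moment, N m; "opening": opening from 0.0 (shut) to 1.0 (fully open).
Only numpy, scipy, OpenCV 4.12 (cv2) and the standard library are available. Lean on these libraries where they do the work, as an engineer would, in place of code of your own. Each camera call takes 0.05 s, during which the arm holds its last target. There are 200 camera calls.

## Working session

There is one attempt and no reset: what is moved stays moved. The work goes in short steps, Python scripts to look and compute and a tool call to move; the robot and the scene stay as the last step left them, time stands still between calls to the robot, and variables do not carry over. Pictures are saved under pics/ and viewed, about 8 in all and at most 12, crops included, and the job is handed in when it is done.

Besides the shell and the picture viewer there is one more tool, called after "Call:" as name(argument=value, ...) on one line, values as JSON. step_arm: Moves the arm, as the interface text tells. Its arguments: {"type":"object","properties":{"moves":{"type":"string"},"grip_force":{"type":"number"}},"required":["moves"]}

```bash
mkdir -p pics; cat > h.py <<'E'
from station import arm
import numpy as np, cv2
def world(c,u,v,z=None):
    d=c["range_z"][int(v),int(u)] if z is None else z
    p=np.array([(u-c["cx"])/c["fx"]*d,-(v-c["cy"])/c["fy"]*d,-d,1.0])
    return (np.linalg.inv(c["extrinsics"])@p)[:3]
def cloud(c):
    d=c["range_z"];v,u=np.indices(d.shape)
    p=np.stack([(u-c["cx"])/c["fx"]*d,-(v-c["cy"])/c["fy"]*d,-d,np.ones_like(d)],-1)
    w=(p@np.linalg.inv(c["extrinsics"]).T)[...,:3]; w[d<=0]=np.nan
    return w
E
python3 - <<'E'
from h import *
ims=[]
for n in ("scene","top"):
    c=arm.camera(n); w=cloud(c); np.savez(f"{n}.npz",w=w,f=c["frame"])
    cv2.imwrite(f"pics/{n}0.png",c["frame"])
    print(n,{k:v for k,v in c.items() if k not in("frame","range_z")})
    for t in ("brass_weight","spring_tester","plate_pointer","marker"):
        for o in arm.outline_of(n,t):
            m=o["mask"]; q=w[m]; print(t,round(o["score"],2),np.round(o["uv"]),m.sum(),np.round(np.nanmedian(q,0),3),np.round(np.nanpercentile(q,[3,97],axis=0),3).tolist())
print(arm.read_state())
E
```

```text
scene {'fx': 438.4350285455174, 'fy': 438.4350285455174, 'cx': 278.889903047806, 'cy': 204.04823340129246, 'extrinsics': array([[-0.34980309,  0.9367588 , -0.01098827,  0.06140747],
       [-0.74546004, -0.27122646,  0.60887235,  0.32639075],
       [ 0.56738622,  0.22117674,  0.79319211, -1.40033057],
       [ 0.        ,  0.        ,  0.        ,  1.        ]])}
brass_weight 0.86 [345. 298.] 954 [0.635 0.326 0.054] [[0.605, 0.299, 0.004], [0.651, 0.353, 0.099]]
brass_weight 0.72 [311. 277.] 230 [0.607 0.237 0.065] [[0.59, 0.215, 0.037], [0.617, 0.255, 0.076]]
brass_weight 0.72 [391. 271.] 928 [0.537 0.399 0.054] [[0.508, 0.373, 0.007], [0.553, 0.427, 0.101]]
brass_weight 0.58 [270. 256.] 339 [0.602 0.14  0.042] [[0.584, 0.116, 0.026], [0.615, 0.157, 0.075]]
spring_tester 0.91 [170. 209.] 5663 [ 0.574 -0.111  0.078] [[0.512, -0.256, 0.015], [0.617, -0.018, 0.187]]
spring_tester 0.47 [310. 275.] 212 [0.607 0.237 0.065] [[0.591, 0.216, 0.038], [0.617, 0.255, 0.076]]
plate_pointer 0.81 [185. 197.] 914 [ 0.562 -0.079  0.148] [[0.526, -0.142, 0.081], [0.597, -0.043, 0.151]]
plate_pointer
[... 1246 characters left out ...]
,  6.02750953e+01,
       -1.01772855e-03,  8.23108365e+01]), 'joint_velocities': array([ 0.02059159,  0.00921863,  0.03095813, -0.02845957, -0.02425294,
       -0.03459867]), 'effort': array([-8.45086615e-04, -4.42962170e+01,  2.62538570e+01,  2.77360930e-03,
       -1.45981976e-04,  1.82632363e-07]), 'position': array([0.24947837, 0.49015244, 0.23125757]), 'tool_rot': array([[-8.91197113e-01,  4.53616253e-01, -1.91938634e-05],
       [ 4.53616253e-01,  8.91197111e-01, -5.89851392e-05],
       [-9.65110220e-06, -6.12740342e-05, -9.99999998e-01]]), 'ft_force': array([0.07676565, 0.33883346, 0.08161012]), 'moment': array([-0.01180249,  0.05519648,  0.01965425]), 'opening': 0.9996601486666555}
```

```bash
python3 - <<'E'
from h import *
a=np.load("scene.npz")["f"];
cv2.imwrite("pics/crop1.png",cv2.resize(a[120:360,90:450],None,fx=2.2,fy=2.2,interpolation=cv2.INTER_CUBIC))
E
```

```text
(no output)
```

View pics/scene0.png

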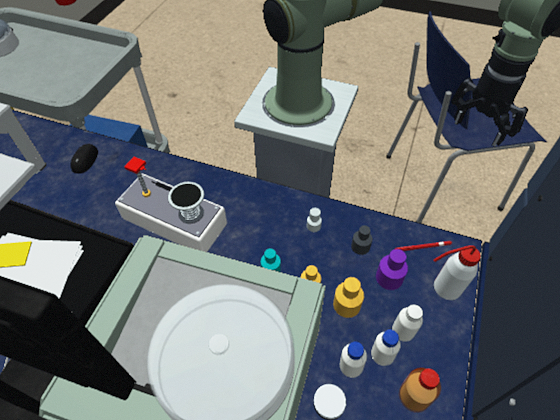

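View pics/crop1.png

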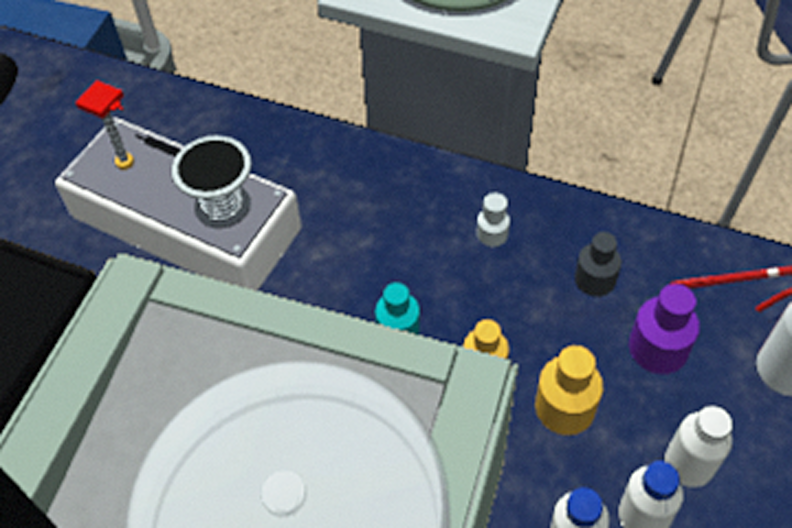

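Candidates (scene pixels): small brass (311,277), big brass (345,298), purple (391,271), turquoise (270,256). Purple and turquoise are excluded. Of the two brass ones, the smaller, 75 mm high at (311,277), is meant, and the crop confirms it. A green tray stands right behind it. Next I measure the geometry.

```bash
python3 - <<'E'
from h import *
for n in ("scene","top"):
    w=np.load(n+".npz")["w"]
    x,y,z=w[...,0],w[...,1],w[...,2]
    f=np.load(n+".npz")["f"]
    def sel(m,t):
        q=w[m]; print(n,t,len(q),np.round(np.median(q,0),4),"mid",np.round((np.percentile(q,3,axis=0)+np.percentile(q,97,axis=0))/2,4), "ext",np.round(np.ptp(q,axis=0),3)) if len(q) else print(t,0)
    near=(np.hypot(x-.602,y-.235)<.035)
    sel(near&(z>.07)&(z<.085),"knobtop"); sel(near&(z>.02)&(z<.045),"body")
    pl=(np.hypot(x-.56,y+.08)<.06)&(z>.142)&(z<.158); sel(pl,"plate")
    q=w[pl][:,:2]; c,r=cv2.minEnclosingCircle(q.astype(np.float32)); print("circ",c,r)
    mk=(np.hypot(x-.545,y+.205)<.04)&(z>.17)&(z<.21); sel(mk,"marker")
    cs=(abs(x-.57)<.12)&(y<.05)&(y>-.3)&(z>.07)&(z<.09); q=w[cs][:,:2].astype(np.float32)
    print(cv2.minAreaRect(q))
    # obstacles near weight
    for X in np.arange(.54,.76,.02):
        print(round(X,2),[ (round(float(np.nanmax(z[s])),2) if (s:=(abs(x-X)<.01)&(abs(y-Y)<.01)).any() else None) for Y in np.arange(.10,.40,.02)])
E
```

```text
scene knobtop 101 [0.6057 0.235  0.0732] mid [0.6058 0.2346 0.0731] ext [0.025 0.025 0.007]
scene body 78 [0.6033 0.2469 0.0394] mid [0.599  0.2352 0.039 ] ext [0.026 0.045 0.009]
scene plate 840 [ 0.5619 -0.0779  0.148 ] mid [ 0.562  -0.0827  0.1476] ext [0.081 0.101 0.01 ]
circ (0.5588859915733337, -0.08831878006458282) 0.050710514187812805
scene marker 236 [ 0.5491 -0.2044  0.188 ] mid [ 0.5475 -0.2048  0.186 ] ext [0.038 0.047 0.013]
((0.5941067934036255, -0.1466466337442398), (0.2504327595233917, 0.18987470865249634), 83.3502426147461)
0.54 [0.0, 0.0, 0.0, 0.0, 0.0, 0.0, 0.0, 0.0, 0.0, 0.0, 0.0, 0.0, 0.0, 0.0, 0.1, 0.1]
0.56 [0.0, None, 0.0, 0.0, 0.0, 0.0, 0.0, 0.0, 0.0, 0.0, 0.0, 0.0, 0.0, 0.0, 0.05, 0.05]
0.58 [0.0, 0.07, 0.08, 0.04, 0.0, 0.0, None, 0.04, 0.0, 0.0, 0.0, None, -0.0, 0.0, 0.0, 0.0]
0.6 [0.0, 0.08, 0.08, 0.04, 0.0, 0.0, 0.08, 0.08, 0.04, 0.0, 0.06, 0.1, 0.1, 0.06, 0.0, 0.0]
0.62 [None, 0.04, 0.04, 0.04, None, None, 0.08, 0.08, None, 0.0, 0.1, 0.1, 0.1, 0.06, 0.0, 0.0]
0.64 [None, None, None, None, None, None, None, None, None, 0.0, 0.06, 0.1, 0.1, 0.06, 0.0, 0.0]
[... 1341 characters left out ...]
.08, 0.04, 0.0, 0.06, 0.1, 0.1, 0.06, 0.0, 0.01]
0.62 [0.0, 0.04, 0.04, 0.01, 0.0, 0.0, 0.07, 0.08, 0.04, 0.0, 0.1, 0.1, 0.1, 0.06, 0.0, 0.0]
0.64 [0.0, 0.0, 0.0, 0.0, 0.0, 0.0, 0.0, 0.0, 0.01, 0.0, 0.06, 0.1, 0.1, 0.0, 0.0, 0.0]
0.66 [0.0, 0.0, 0.0, 0.01, 0.0, 0.0, 0.0, 0.0, 0.0, 0.0, 0.0, 0.0, 0.0, 0.0, 0.01, 0.0]
0.68 [0.01, 0.0, 0.0, 0.0, 0.0, 0.01, 0.0, 0.09, 0.1, 0.1, 0.0, 0.0, 0.0, 0.0, 0.0, 0.08]
0.7 [0.21, 0.21, 0.21, 0.22, 0.22, 0.22, 0.22, 0.23, 0.23, 0.23, 0.0, 0.0, 0.0, 0.0, 0.0, 0.1]
0.72 [0.22, 0.22, 0.22, 0.23, 0.23, 0.22, 0.23, 0.23, 0.23, 0.23, 0.0, 0.0, 0.0, 0.08, 0.07, 0.08]
0.74 [0.23, 0.22, 0.23, 0.22, 0.22, 0.22, 0.22, 0.23, 0.23, 0.23, 0.0, 0.0, 0.07, 0.1, 0.11, 0.07]
```

View pics/top0.png

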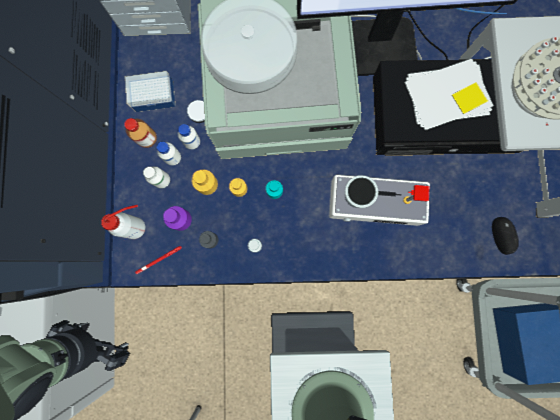

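The centrifuge wall is at x≈0.69. The target knob is at (0.605, 0.234, top 0.073). I'll grasp with the jaws along world x, which stays clear of the big brass weight.

Call:
step_arm(moves="-1 0 0 -0.01 0 0 7.88;-1 0 0 -0.01 0 0 7.88;-1 0 0 -0.01 0 0 7.88;-1 0 0 -0.01 0 0 7.88;-1 0 0 -0.01 0 0 7.88;-1 0 0 -0.01 0 0 7.88;-1 0 0 -0.01 0 0 7.88;-1 0 0 -0.01 0 0 7.88", grip_force=40)

```text
clock: 1.3
position: [0.2495, 0.4901, 0.3117]
tool_rot: [[0.006, 1.0, 0.0], [1.0, -0.006, 0.0], [0.0, 0.0, -1.0]]
ft_force: [0.2, 0.9, -0.7]
opening: 1.0
```

Call:
step_arm(moves="-1 -0.029 0.04 0 0 0 0;-1 -0.029 0.04 0 0 0 0;-1 -0.029 0.04 0 0 0 0;-1 -0.029 0.04 0 0 0 0;-1 -0.029 0.04 0 0 0 0;-1 -0.029 0.04 0 0 0 0;-1 -0.029 0.04 0 0 0 0;-1 -0.029 0.04 0 0 0 0")

```text
clock: 2.1
position: [0.5709, 0.2567, 0.3114]
tool_rot: [[0.0, 1.0, 0.0], [1.0, -0.0, 0.0], [0.0, 0.0, -1.0]]
ft_force: [-0.0, 0.0, -0.0]
opening: 1.001
```

Call:
step_arm(moves="-1 -0.023 0.034 0 0 0 0;-1 0 0 0.04 0 0 0;-1 0 0 0.04 0 0 0;-1 0 0 0.03 0 0 0;-1 0 0 0 0 0 0;-1 0 0 0 0 0 0")

```text
clock: 2.7
position: [0.6034, 0.2351, 0.2017]
tool_rot: [[0.0, 1.0, -0.001], [1.0, -0.0, -0.0], [-0.0, -0.001, -1.0]]
ft_force: [-0.2, 0.2, 0.3]
opening: 1.0
```

```bash
cat >> h.py <<'E'
def wrist():
    s=arm.read_state(); c=arm.camera("wrist"); d=c["range_z"].astype(float)
    v,u=np.indices(d.shape); a=(u-c["cx"])/c["fx"]; b=-(v-c["cy"])/c["fy"]; th=np.hypot(a,b)+1e-9
    t=np.tan(np.minimum(th,1.5))/th
    p=np.stack([a*t*d,b*t*d,-d,np.ones_like(d)],-1)@c["T_tool_cam"].T
    w=p[...,:3]@np.array(s["tool_rot"]).T+s["position"]; w[d<=0]=np.nan
    return s,c,w
E
python3 - <<'E'
from h import *
s,c,w=wrist(); cv2.imwrite("pics/w1.png",c["frame"])
x,y,z=w[...,0],w[...,1],w[...,2]
m=(np.hypot(x-.605,y-.234)<.03)
for lo,hi in((.066,.085),(.03,.045)):
    q=w[m&(z>lo)&(z<hi)]
    if len(q):print(len(q),np.median(q,0).round(4),((np.percentile(q,2,axis=0)+np.percentile(q,98,axis=0))/2).round(4),np.ptp(q,axis=0).round(3))
E
```

```text
702 [0.6013 0.2354 0.0737] [0.6013 0.2349 0.0714] [0.025 0.026 0.01 ]
956 [0.6013 0.2443 0.0404] [0.6016 0.2384 0.0372] [0.045 0.042 0.013]
```

View pics/w1.png

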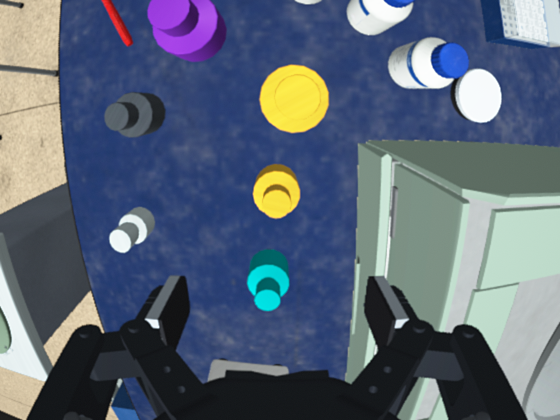

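The wrist view shows the small brass knob at pixel (277,190), which gives (0.6015–0.604, 0.235). The TCP is aligned, so I descend and grip.

Call:
step_arm(moves="-1 0 0 0.04 0 0 0;-1 0 0 0.04 0 0 0;-1 0 0 0.04 0 0 0;-1 0 0 0.025 0 0 0;-1 0 0 0.011 0 0 0;-1 0 0 0 0 0 0;-1 0 0 0 0 0 0")

```text
clock: 3.45
position: [0.6052, 0.2357, 0.0476]
tool_rot: [[0.0, 1.0, 0.004], [1.0, -0.0, 0.001], [0.001, 0.004, -1.0]]
ft_force: [0.3, 0.7, -0.0]
opening: 0.997
```

Call:
step_arm(moves="1 0 0 0 0 0 0;1 0 0 0 0 0 0;1 0 0 0 0 0 0;1 0 0 0 0 0 0;1 0 0 0 0 0 0;1 0 0 0 0 0 0;1 0 0 0 0 0 0;1 0 0 0 0 0 0")

```text
clock: 4.25
position: [0.6035, 0.2352, 0.0459]
tool_rot: [[0.0, 1.0, 0.0], [1.0, -0.0, 0.0], [0.0, 0.0, -1.0]]
ft_force: [-2.0, 0.0, 6.4]
opening: 0.292
```

Call:
step_arm(moves="1 0 0 -0.01 0 0 0;1 0 0 -0.02 0 0 0;1 0 0 -0.03 0 0 0;1 0 0 -0.04 0 0 0;1 0 0 -0.04 0 0 0;1 0 0 -0.04 0 0 0;1 0 0 -0.02 0 0 0;1 0 0 0 0 0 0")

```text
clock: 5.05
position: [0.6051, 0.2355, 0.249]
tool_rot: [[0.0, 1.0, 0.006], [1.0, -0.0, 0.002], [0.002, 0.006, -1.0]]
ft_force: [0.3, 0.2, -2.7]
opening: 0.29
```

```bash
python3 - <<'E'
from h import *
# plate disc only: fit circle centre by restricting to disc, pointer excluded
from scipy.optimize import least_squares
P=[]
for n in ("scene","top"):
    w=np.load(n+".npz")["w"]; z=w[...,2]
    pl=(z>.143)&(z<.155)&(np.hypot(w[...,0]-.56,w[...,1]+.08)<.2)
    q=w[pl][:,:2]
    best=max(((np.hypot(q[:,0]-a,q[:,1]-b)<.040).sum(),a,b) for a in np.arange(.54,.58,.001) for b in np.arange(-.10,-.06,.001))
    G=[(a,b) for a in np.arange(.54,.58,.001) for b in np.arange(-.10,-.06,.001) if (np.hypot(q[:,0]-a,q[:,1]-b)<.040).sum()>=best[0]*.985]
    print(n,best,np.mean(G,0))
    f=np.load(n+".npz")["f"].astype(int); red=(f[...,2]>150)&(f[...,1]<60)&(f[...,0]<60)&(np.hypot(w[...,0]-.545,w[...,1]+.205)<.05)&(z>.15)
    r=w[red]; print("red",len(r),np.median(r,0),np.median(r[:,2]),r.min(0),r.max(0), cv2.minAreaRect(r[:,:2].astype(np.float32)))
s=arm.read_state(); print(s["position"],s["ft_force"],s["opening"])
E
```

```text
scene (np.int64(790), np.float64(0.562), np.float64(-0.07799999999999999)) [ 0.5615 -0.078 ]
red 174 [ 0.54629322 -0.20544485  0.18857421] 0.1885742066118648 [ 0.52787267 -0.22487715  0.18101171] [ 0.56342167 -0.18080317  0.19218619] ((0.5466110110282898, -0.2027103155851364), (0.04414019733667374, 0.034314677119255066), 83.37598419189453)
top (np.int64(838), np.float64(0.56), np.float64(-0.07899999999999999)) [ 0.56   -0.0785]
red 228 [ 0.54483878 -0.20540163  0.18930457] 0.18930456581921784 [ 0.52723932 -0.22293304  0.18351321] [ 0.5640975  -0.18033188  0.19388472] ((0.5460350513458252, -0.20244179666042328), (0.04411686211824417, 0.03482237830758095), 79.28663635253906)
[0.60513434 0.23554571 0.24897677] [ 0.32974388  0.15755032 -2.70051431] 0.2895990422854869
```

Call:
step_arm(moves="1 -0.02 -0.003 0 0 0 0;1 -0.035 -0.005 0 0 0 0;1 -0.045 -0.006 0 0 0 0;1 -0.045 -0.006 0 0 0 0;1 -0.045 -0.006 0 0 0 0;1 -0.045 -0.006 0 0 0 0;1 -0.04 -0.006 0 0 0 0;1 -0.025 -0.003 0 0 0 0")

```text
clock: 5.85
position: [0.5603, -0.0675, 0.2429]
tool_rot: [[0.003, 1.0, -0.004], [1.0, -0.003, 0.0], [0.0, -0.004, -1.0]]
ft_force: [0.9, 0.1, -3.1]
opening: 0.289
```

Call:
step_arm(moves="1 -0.014 -0.002 0 0 0 0;1 0 0 0.01 0 0 0;1 0 0 0.01 0 0 0;1 0 0 0 0 0 0;1 0 0 0 0 0 0;1 0 0 0 0 0 0")

```text
clock: 6.45
position: [0.5606, -0.0779, 0.2254]
tool_rot: [[-0.001, 1.0, 0.0], [1.0, 0.001, 0.0], [0.0, 0.0, -1.0]]
ft_force: [0.0, 0.5, -3.1]
opening: 0.285
```

```bash
python3 - <<'E'
from h import *
s=arm.read_state(); print(s["position"],s["ft_force"],s["opening"])
out=[]
for n in ("scene","top"):
    c=arm.camera(n); w=cloud(c); z=w[...,2]; np.savez(n+"1.npz",w=w,f=c["frame"])
    f=c["frame"].astype(int)
    br=(f[...,2]>120)&(f[...,0]<90)&(f[...,2]-f[...,0]>80)&(f[...,1]>70)&(np.hypot(w[...,0]-.56,w[...,1]+.08)<.07)&(z>.14)
    q=w[br]; print(n,len(q),np.median(q,0),q.min(0),q.max(0)) if len(q) else print(n,0)
    out.append(cv2.resize(c["frame"][120:260,90:290] if n=="scene" else c["frame"][120:260,290:490],None,fx=2,fy=2))
cv2.imwrite("pics/ab.png",np.hstack(out))
E
```

```text
[ 0.56059427 -0.07792774  0.22535831] [ 0.04880846  0.50906554 -3.12601094] 0.2852254174111684
scene 190 [ 0.56335213 -0.06880081  0.21986772] [ 0.53979979 -0.09036588  0.1811006 ] [ 0.58847545 -0.05577445  0.25465415]
top 134 [ 0.55869728 -0.06556924  0.21971139] [ 0.53866404 -0.07949485  0.18537754] [ 0.57917562 -0.05597036  0.25521523]
```

View pics/ab.png

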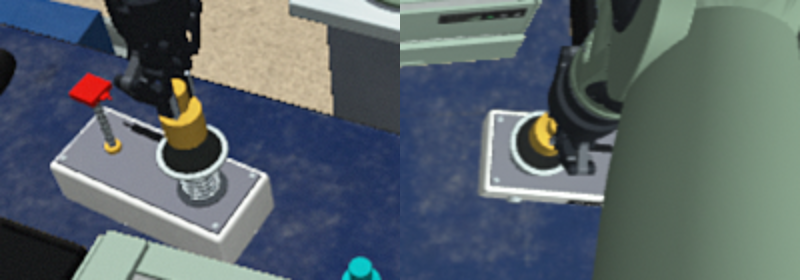

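The weight hangs upright over the plate's middle, with about 30 mm of gap. I lower it onto the spring.

Call:
step_arm(moves="1 0 0 0.008 0 0 0;1 0 0 0.008 0 0 0;1 0 0 0.006 0 0 0;1 0 0 0.005 0 0 0;1 0 0 0.004 0 0 0;1 0 0 0.004 0 0 0;1 0 0 0 0 0 0;1 0 0 0 0 0 0")

```text
clock: 7.35
position: [0.5604, -0.079, 0.1904]
tool_rot: [[0.0, 1.0, 0.0], [1.0, -0.0, -0.0], [-0.0, 0.0, -1.0]]
ft_force: [-1.0, -0.2, -2.6]
opening: 0.289
```

Call:
step_arm(moves="1 0 0 0.002 0 0 0;1 0 0 0.002 0 0 0;1 0 0 0.002 0 0 0;1 0 0 0.002 0 0 0;1 0 0 0 0 0 0;1 0 0 0 0 0 0")

```text
clock: 7.95
position: [0.5606, -0.079, 0.1824]
tool_rot: [[0.0, 1.0, 0.0], [1.0, -0.0, -0.0], [-0.0, 0.0, -1.0]]
ft_force: [-0.4, -1.0, -0.3]
opening: 0.287
```

Call:
step_arm(moves="1 0 0 0.002 0 0 0;1 0 0 0.002 0 0 0;1 0 0 0 0 0 0;1 0 0 0 0 0 0;1 0 0 0 0 0 0")

```text
clock: 8.45
position: [0.5605, -0.0789, 0.1784]
tool_rot: [[0.0, 1.0, 0.0], [1.0, -0.0, -0.0], [-0.0, 0.0, -1.0]]
ft_force: [0.7, -0.5, 0.1]
opening: 0.291
```

Nearly balanced now. I open partway to release, then fully.

Call:
step_arm(moves="0.2 0 0 0 0 0 0;0 0 0 0 0 0 0;-0.3 0 0 0 0 0 0;-1 0 0 0 0 0 0;-1 0 0 0 0 0 0;-1 0 0 0 0 0 0;-1 0 0 0 0 0 0;-1 0 0 0 0 0 0")

```text
clock: 9.25
position: [0.5603, -0.0789, 0.1783]
tool_rot: [[0.0, 1.0, -0.0], [1.0, -0.0, -0.0], [-0.0, -0.0, -1.0]]
ft_force: [0.6, 0.5, -0.1]
opening: 0.994
```

Call:
step_arm(moves="-1 0 0 -0.01 0 0 0;-1 0 0 -0.02 0 0 0;-1 0 0 -0.03 0 0 0;-1 0 0 -0.04 0 0 0;-1 0 0 -0.04 0 0 0;-1 0 0 0 0 0 0;-1 0 0 0 0 0 0")

```text
clock: 9.95
position: [0.561, -0.079, 0.3199]
tool_rot: [[0.0, 1.0, 0.003], [1.0, -0.0, -0.001], [-0.001, 0.003, -1.0]]
ft_force: [0.3, -0.6, 0.1]
opening: 0.999
```

```bash
python3 - <<'E'
from h import *
s,c,w=wrist(); cv2.imwrite("pics/w2.png",c["frame"])
def rep(n,w,f):
    z=w[...,2]; f=f.astype(int); d=np.hypot(w[...,0]-.56,w[...,1]+.08)
    br=(f[...,2]>120)&(f[...,2]-f[...,0]>80)&(f[...,1]>70)&(d<.08)&(z>.1)
    q=w[br]; k=q[q[:,2]>np.max(q[:,2])-.008] if len(q) else q
    if len(q):print(n,"brass",len(q),np.median(q,0).round(4),"knob",np.median(k,0).round(4))
    pt=(f.max(-1)<70)&(z>.1)&(z<.16)
    u=np.array([-.113,-.9936]); rel=w[...,:2]-[.561,-.0785]; al=rel@u; la=rel@[u[1],-u[0]]
    p=w[pt&(al>.06)&(al<.11)&(abs(la)<.012)]; print(n,"pointer",len(p),np.median(p,0).round(4) if len(p) else "", np.percentile(p[:,2],[5,95]) if len(p) else "")
    rim=w[(d>.025)&(d<.036)&(z>.1)&(z<.16)]; print(n,"plate z",len(rim),np.median(rim[:,2]).round(4) if len(rim) else "")
    r=w[(f[...,2]>120)&(f[...,1]<60)&(f[...,0]<60)&(abs(al-.13)<.03)&(abs(la)<.03)&(z>.1)]; print(n,"red",len(r),np.median(r,0).round(4) if len(r) else "")
rep("wrist",w,c["frame"])
for n in("scene","top"):
    c=arm.camera(n); rep(n,cloud(c),c["frame"])
    if n=="scene": cv2.imwrite("pics/s2.png",cv2.resize(c["frame"][120:260,90:290],None,fx=3,fy=3))
E
```

```text
wrist brass 2053 [ 0.5585 -0.0725  0.1715] knob [ 0.613  -0.0892  0.3835]
wrist pointer 149 [ 0.5491 -0.1501  0.1283] [0.12732497 0.12942745]
wrist plate z 1308 0.1304
wrist red 974 [ 0.5433 -0.2037  0.1892]
scene brass 267 [ 0.5669 -0.0749  0.171 ] knob [ 0.5613 -0.0787  0.2031]
scene pointer 29 [ 0.5522 -0.1496  0.1279] [0.12641651 0.13047876]
scene plate z 264 0.1297
scene red 187 [ 0.5466 -0.2055  0.1882]
top brass 300 [ 0.5567 -0.0748  0.1715] knob [ 0.561  -0.0788  0.2038]
top pointer 0  
top plate z 261 0.1304
top red 56 [ 0.5496 -0.1924  0.1882]
```

View pics/s2.png

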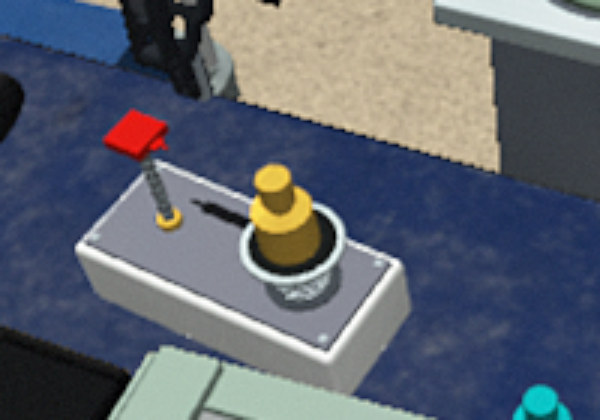

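The weight stands upright and centred (knob at (0.561, −0.079), plate top 0.130). So the pointer is at z≈0.127, and the marker pad's top (now 0.189) must go to ≈0.132. I go over the pad with the fingers shut.

Call:
step_arm(moves="1 -0.025 -0.003 0 0 0 0;1 -0.035 -0.004 0 0 0 0;1 -0.035 -0.004 0 0 0 0;1 -0.025 -0.003 0 0 0 0;1 -0.0085 -0.001 0 0 0 0;1 0 0 0 0 0 0;1 0 0 0 0 0 0;1 0 0 0 0 0 0")

```text
clock: 10.9
position: [0.5454, -0.2061, 0.3181]
tool_rot: [[-0.001, 1.0, -0.0], [1.0, 0.001, 0.001], [0.001, -0.0, -1.0]]
ft_force: [-0.1, 0.8, 0.3]
opening: -0.001
```

Call:
step_arm(moves="1 0 0 0.03 0 0 0;1 0 0 0.03 0 0 0;1 0 0 0.03 0 0 0;1 0 0 0.02 0 0 0;1 0 0 0.008 0 0 0;1 0 0 0.002 0 0 0;1 0 0 0 0 0 0;1 0 0 0 0 0 0")

```text
clock: 11.7
position: [0.5462, -0.2076, 0.1996]
tool_rot: [[-0.0, 1.0, 0.002], [1.0, 0.0, -0.001], [-0.001, 0.002, -1.0]]
ft_force: [0.5, -0.5, 0.2]
opening: -0.003
```

Call:
step_arm(moves="1 0 0 0.005 0 0 0;1 0 0 0.005 0 0 0;1 0 0 0.01 0 0 0;1 0 0 0.01 0 0 0;1 0 0 0.01 0 0 0;1 0 0 0.01 0 0 0;1 0 0 0.005 0 0 0;1 0 0 0 0 0 0")

```text
clock: 12.5
position: [0.5441, -0.2068, 0.1417]
tool_rot: [[0.0, 1.0, -0.003], [1.0, -0.0, 0.001], [0.001, -0.003, -1.0]]
ft_force: [0.1, -0.8, -1.1]
opening: -0.004
```

Call:
step_arm(moves="1 0 0 0.005 0 0 0;1 0 0 0.004 0 0 0;1 0 0 0.001 0 0 0;1 0 0 0 0 0 0;1 0 0 0 0 0 0;1 0 0 0 0 0 0")

```text
clock: 13.1
position: [0.5455, -0.2075, 0.1334]
tool_rot: [[0.0, 1.0, 0.0], [1.0, -0.0, -0.0], [-0.0, 0.0, -1.0]]
ft_force: [-0.7, 0.3, 0.3]
opening: -0.003
```

Now back off straight up and check from all the cameras.

Call:
step_arm(moves="1 0 0 -0.01 0 0 0;1 0 0 -0.03 0 0 0;1 0 0 -0.04 0 0 0;1 0 0 -0.04 0 0 0;1 0 -0.03 -0.03 0 0 0;1 0 -0.04 0 0 0 0;1 0 -0.04 0 0 0 0;1 0 0 0 0 0 0")

```text
clock: 13.9
position: [0.4312, -0.2063, 0.2843]
tool_rot: [[0.002, 1.0, -0.002], [1.0, -0.002, 0.0], [0.0, -0.002, -1.0]]
ft_force: [0.6, -0.8, 0.1]
opening: -0.002
```

```bash
python3 - <<'E'
from h import *
def rep(n,w,f):
    z=w[...,2]; f=f.astype(int); d=np.hypot(w[...,0]-.561,w[...,1]+.0785)
    u=np.array([-.113,-.9936]); rel=w[...,:2]-[.561,-.0785]; al=rel@u; la=rel@[u[1],-u[0]]
    def P(t,m):
        q=w[m]; print(n,t,len(q),np.median(q,0).round(4) if len(q) else "")
    P("knobtop",(d<.03)&(z>.195)&(z<.21)); P("plate",(d>.025)&(d<.037)&(z>.1)&(z<.16))
    P("pointer",(f.max(-1)<70)&(z>.1)&(z<.16)&(al>.06)&(al<.1)&(abs(la)<.012))
    P("red",(f[...,2]>120)&(f[...,1]<60)&(f[...,0]<60)&(abs(al-.13)<.03)&(abs(la)<.03)&(z>.1))
s,c,w=wrist(); rep("wrist",w,c["frame"])
for n in("scene","top"):
    c=arm.camera(n); rep(n,cloud(c),c["frame"])
    if n=="scene": cv2.imwrite("pics/s3.png",cv2.resize(c["frame"][120:260,90:290],None,fx=3,fy=3))
print(arm.read_state()["clock"])
E
```

```text
wrist knobtop 898 [ 0.5562 -0.0807  0.2039]
wrist plate 1828 [ 0.5426 -0.0888  0.1307]
wrist pointer 232 [ 0.5482 -0.1504  0.1286]
wrist red 1175 [ 0.5412 -0.206   0.132 ]
scene knobtop 111 [ 0.564  -0.0767  0.2028]
scene plate 270 [ 0.575  -0.0652  0.1295]
scene pointer 30 [ 0.5521 -0.1499  0.1276]
scene red 172 [ 0.5469 -0.2056  0.1311]
top knobtop 107 [ 0.5612 -0.0788  0.2033]
top plate 296 [ 0.5506 -0.0679  0.1301]
top pointer 34 [ 0.5517 -0.1506  0.1282]
top red 208 [ 0.5455 -0.2051  0.132 ]
14.05
```

View pics/s3.png

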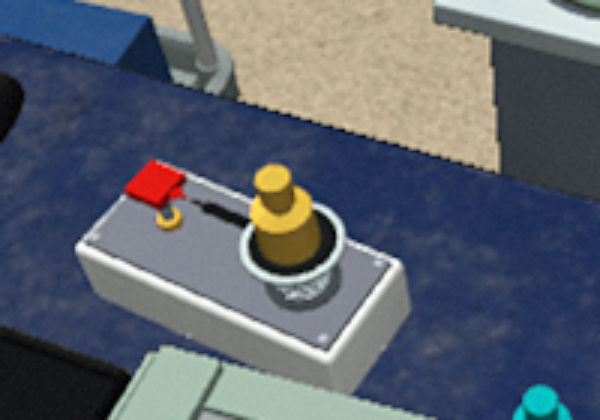

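The marker pad's top is at 0.1317, so its nose is at ≈0.127. The pointer, 3 mm below the plate, is also at ≈0.127. The weight still stands centred and the arm is clear, so I hand in.

```bash
python3 -c "
from station import arm
print(arm.close_job())"
```

```text
the job is handed in; nothing more can be done
None
```

The job is done and handed in at about 14 s of the 51 s allowed; no verdict was reported.

- **Weight:** I took the smaller of the two brass-coloured weights (74 mm high). I lowered it onto the middle of the plate until the spring carried nearly all of it, then let go. It stands upright within about 5 mm of the plate's centre by the three cameras.
- **Spring:** The plate's top went from 149 mm to about 130 mm, so the weight compresses the spring by about 19 mm.
- **Marker:** I pushed the marker down with the shut fingers. Its pad top is now at about 131–132 mm, so its nose is at about 127 mm, level with the pointer's tip to within about 1–2 mm.
- **Last checks:** The arm was clear of everything. The scene, top and wrist cameras agreed on the heights within about 1 mm. For the knob's horizontal position they differed by up to about 8 mm, with the wrist view at the low end. No check failed.

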